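Park a drill jig's indexing plunger and draw the shuttle out

ROBOT

A 6-joint arm with a two-finger parallel gripper is mounted at the origin on a cart in front of the work surface, level with it; the furniture and walls round the work are solid. World frame = base frame: x ahead of the robot, y to its left, z up, the work surface at z = 0. Lengths are in m, angles in degrees, forces in N, time in s.
With the tool pointing down it reaches from about 0.225 to 0.725 m from the base axis. Payload 3.1 kg.
Tool frame: the origin (TCP) lies on the mounting face of the last link; the fingertips stand 173 mm ahead of it and the grasp point (between the pads) lies 155 mm ahead of it; z points along the fingers, y is the line along which they close (so a half turn about z gives the same grasp; the last joint's range is limited). The gripper opens to 85 mm and grips with 20 to 120 N. Pads are 22 mm wide; open, the fingers measure 114 mm over their backs; the gripper's body (76 mm by 85 mm) begins 54 mm behind the grasp point. The pads swing forward as they close: fully open they stand 13 mm farther back than shut.
Start: joints at [-84.041, 2.75, 5.684, 92.934, 0, 82.678], TCP at [0.121, -0.511, 0.405] pointing down, gripper open.
Joint ranges: [-166.93, 166.93], [-56.73, 111.36], [-69.38, 81.34], [-121.58, 131.49], [-85.45, 84.26], [-180, 180]. Speed limits (degrees/s): [159.86, 159.86, 180, 180, 180, 180].

INTERFACE

Orientations are given as [roll, pitch, yaw] about the fixed x, y, z axes, in that order (R = Rz(yaw) Ry(pitch) Rx(roll)).
In Python, from plant import arm gives the robot as it stands.
- The arm moves only by the tool drive_tool, never from a script. Its argument "commands" is a list of rows, each a list of 7 numbers: the turn, a rotation vector about the tool's x, y, z in rad, then the shift along the tool's x, y, z in cm, then the finger opening in cm, from 0 to 8.54. A call has 1 to 8 rows; each row is the pose to reach, as a shift and turn from the pose commanded when the call began, along the tool's axes at that moment; what a row does not reach only later rows make up. A row lasts 1/10 s, in which the tool goes at most 50 mm and 8.59 degrees, less where a joint would pass 70% of its speed; a pose out of reach is approached as far as the arm can. A call with a gripper value outside its range is refused whole. The fingers move at their own pace and stop on an object; "newtons" is the grip in N (left out, the last holds). Time passes only in rows, so rows that repeat a pose let the fingers close. It gives the time, the measured TCP pose, the force, the opening and the grip force at its end, in the units of the state.
- arm.observe(): the state, without advancing time (a new reading comes with each control period).
- arm.snapshot(name): name is "scene" or "top" or "wrist"; returns the picture (420x560x3 uint8, blue, green, red); there is no depth.
- arm.camera_params(name): a dict with "camera_matrix" (3x3 intrinsics, pixels), "R" (3x3) and "t" (3): a world point X has camera coordinates R X + t. Camera axes: x right, y down, z forward; pixel columns grow to the right and rows downward; lengths in m; the calibration is good to about 2 mm. A picture is of the moment at which its call begins: read the wrist's pose just before it. camera_params takes no time and is no camera call; for the wrist camera it gives the pose at the moment of the call.
- arm.job_done(): hands the job in; it is judged then, once.
The state is a dict: "t": time; "joints": joint angles; "joint_velocities": joint speeds; "joint_efforts": joint torques, N m; "position": TCP position; "ee_rot": TCP orientation; "contact_force": force on the tool from outside, world axes, zero at the start; "moment": the same for the moment, N m; "opening": opening from 0.0 (shut) to 1.0 (fully open); "grasp_force": force on a finger pad.
Only numpy, scipy, OpenCV 4.12 (cv2) and the standard library are available. Lean on these libraries where they do the work, as an engineer would, in place of code of your own. Each camera call takes 0.05 s, during which the arm holds its last target. There are 200 camera calls.

TASK

Bring the drilled wheel bolt out of the drill jig for unloading: pull up the knurled knob of the spring plunger on the jig's bridge, turn it clockwise (seen from above) into its rest notch so that it stays up by itself, and let go of it; then slide the shuttle by its handle all the way out against its end stop. Work the plunger gently by feel, easing off as soon as it comes up solid, never forcing it against its stops or the shuttle, and do not disturb the loose parts and tools lying round the jig.

Things in the scene. Friction and masses are not known exactly. Their poses are not given: they have to be found in the camera images.
- jig: bench drill jig, bolted down: base plate 108 x 270 x 10 mm (x -54..54, y -75..195), two guide rails along y (tops at 28 mm), grey bridge across them (x -50..50, y -52..20, top at 62 mm) with a drill bush 19 mm wide and 8.5 mm high at y = -30. Origin on the bench straight below the plunger's axis, z up; the shuttle comes out along +y.
- plunger: the moving part of the spring plunger: knob, stem, guide pin and locking nose in one rigid piece. Origin on its axis, level with the bridge's top when the knob is down. The guide pin, 5 mm thick, sticks out sideways along its -x.
- plunger_axis (a point): point on the plunger's axis at the bridge's top. Here stands the fixed steel sleeve, 27 mm wide, its top 33 to 42 mm above the bridge, in a locknut 30 mm wide, with an upside-down J-slot for the guide pin: straight up the wide entry, sideways along a cross slot, then 2.5 mm down into the rest notch at its end. A solid roof closes the slot above; in the cross slot the pin has 1.5 mm of height to spare.
- knob (a point): centre of the plunger's black knurled round knob, 31 mm in diameter and 20 mm high, about 115 mm above the bench when down; axes as plunger. Its underside is then 43 mm above the bridge, so that fingers have room all round and below it.
- knob_lift (a joint): how far the plunger is pulled up, m; 0 = down, nose in the shuttle's hole (clear of it from 0.0055). Spring: 5 N at 0, 10 N at 0.02. The sleeve's height differs from start to start and is not measured: the pin comes up solid against the roof anywhere between 0.011 and 0.020, can be turned only when less than 1.5 mm below that, and in the rest notch sits 4 mm below it.
- knob_turn (a joint): how far the plunger is turned clockwise seen from above, rad. Start: -0.15 to 0.15 (the pin has play in the entry, whose sides stop it at about +-0.2 unless it is lifted into the cross slot). The cross slot's ledge reaches to 0.84; the rest notch takes the pin at 1.05 to 1.25, and the solid end of the slot is felt from about 1.25 to 1.35 (turning moment 0.1 N m is 8 N on the pin).
- shuttle (a joint): how far the shuttle is drawn out, m: 0 with the bolt under the drill bush (locked by the plunger's nose, with 0.8 mm of play), 0.080 against the end stop. It slides with 3 N of friction and stays where it is left.
- handle (a point): centre of the grip of the shuttle's upright black handle, 24 mm in diameter, from 36 to 71 mm above the bench (centre at 54 mm). It stands 85 mm along the jig's +y from the plunger's axis when the shuttle is in and 165 mm when it is out. The steel shuttle is 64 mm wide, its top 24 mm above the bench.
- blank_bolt_a_mid (a point): centre of a loose wheel bolt, 24 mm wide and 51 mm high, standing on the bench beside the jig; leave it alone
- blank_bolt_b_mid (a point): centre of a second loose wheel bolt like it; leave it alone
- lug_nut: loose lug nut, 22 mm wide and 26 mm high, standing beside the jig, origin at its underside; leave it alone
- marker: marker pen lying beside the jig, 126 mm long (along its y) and 16 mm thick, origin at the middle of its underside; leave it alone
- chisel: cold chisel lying behind the jig, 150 mm long (along its y) and 14 mm high, origin at the middle of its underside; leave it alone

How it is judged:
By the outcome, as a careful person would: the job done as asked, in the order asked, and still so for the second after the job is handed in, with the robot touching nothing.
It also fails if it takes over 48 s, if anything falls off the work surface, if the arm or the gripper's body presses on something with over 40 N, if the wrist force passes 120 N, or if a joint passes its speed limit or range.

## Working session

There is one attempt and no reset: what is moved stays moved. The work goes in short steps, Python scripts to look and compute and a tool call to move; the robot and the scene stay as the last step left them, time stands still between calls to the robot, and variables do not carry over. Pictures are saved under pics/ and viewed, at most 10 in all, crops included, and the job is handed in when it is done.

Besides the shell and the picture viewer there is one more tool, called after ">>>" in YAML: its name, and indented under it one key for each argument. drive_tool: Moves the arm, as the interface text tells. Its arguments: {"type":"object","properties":{"commands":{"type":"array"},"newtons":{"type":"number"}},"required":["commands"]}

```bash
mkdir -p pics; ls; python3 - <<'E'
from plant import arm
import cv2
print(arm.observe())
for n in("scene","top"):
    cv2.imwrite(f"pics/{n}0.png",arm.snapshot(n)); p=arm.camera_params(n); print(n,p)
E
```

```text
pics
{'t': 0.0, 'joints': array([-8.40407772e+01,  2.79217774e+00,  5.59011920e+00,  9.29344271e+01,
        6.39165453e-04,  8.26774475e+01]), 'joint_velocities': array([ 0.00790754, -0.01323176, -0.02763425,  0.02757478,  0.04203018,
        0.02423619]), 'joint_efforts': array([ 2.11033389e-04, -3.38782060e+01,  3.20015180e+01,  2.03606207e-02,
       -1.26086647e-04, -1.05896987e-06]), 'position': array([ 0.12057882, -0.51074268,  0.40351011]), 'ee_rot': array([-1.79864709e+02, -1.80297203e-02,  1.32817533e+01]), 'contact_force': array([-0.12917535,  0.08962704,  0.36995017]), 'moment': array([-0.00172258, -0.03297174,  0.0429673 ]), 'grasp_force': 0.0, 'opening': 1.0011083748175713}
scene {'camera_matrix': array([[422.95453903,   0.        , 274.32545135],
       [  0.        , 422.95453903, 209.94260476],
       [  0.        ,   0.        ,   1.        ]]), 'R': array([[-0.60672755, -0.79488552, -0.00622026],
       [-0.49276109,  0.38223644, -0.78171722],
       [ 0.6237533 , -0.47122427, -0.62360204]]), 't': array([0.5059059 , 0.25729   , 0.68713591])}
top {'camera_matrix': array([[483.49464509,   0.        , 277.38789066],
       [  0.        , 483.49464509, 207.70835593],
       [  0.        ,   0.        ,   1.        ]]), 'R': array([[ 0.02253788, -0.9989455 ,  0.03999923],
       [-0.9825776 , -0.02951596, -0.18349407],
       [ 0.18448119, -0.03516678, -0.98220669]]), 't': array([0.19581534, 0.53600799, 0.85545285])}
```

View pics/scene0.png

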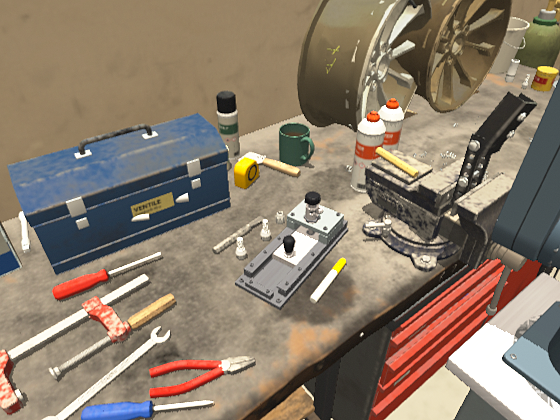

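View pics/top0.png

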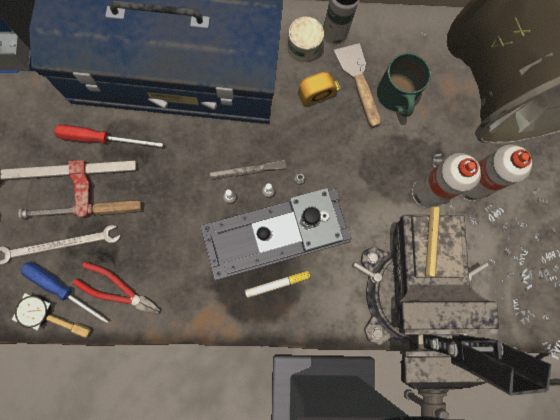

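The top view shows the knob at about (311,215) and the handle at (264,233). The bolts are at (229,197) and (268,190), the nut at (300,178) and the marker at (278,284). In the scene view the knob is at (312,200) and the handle at (289,243).

```bash
cat >h.py <<'E'
import numpy as np,cv2
from plant import arm
def ray(n,u,v,P=None):
    P=P or arm.camera_params(n);K,R,t=P["camera_matrix"],P["R"],P["t"]
    return -R.T@t, R.T@np.linalg.solve(K,[u,v,1.])
def plane(n,u,v,z,P=None):
    c,d=ray(n,u,v,P);return c+d*(z-c[2])/d[2]
def tri(a,b):
    (c1,d1),(c2,d2)=a,b
    s=np.linalg.lstsq(np.c_[d1,-d2],c2-c1,rcond=None)[0]
    p,q=c1+s[0]*d1,c2+s[1]*d2
    return (p+q)/2,np.linalg.norm(p-q)
def dark(img,u,v,r,th=45):
    m=np.zeros(img.shape[:2],np.uint8);m[v-r:v+r,u-r:u+r]=(img.max(2)[v-r:v+r,u-r:u+r]<th)*255
    n,l,s,c=cv2.connectedComponentsWithStats(m)
    i=1+np.argmax(s[1:,4]);return c[i],s[i]
E
python3 - <<'E'
from h import *
T=cv2.imread("pics/top0.png");S=cv2.imread("pics/scene0.png")
r={}
for nm,t,s,z in(("knob",(311,215),(312,199),.12),("handle",(264,233),(289,243),.065)):
    a,sa=dark(T,*t,13);b,sb=dark(S,*s,13);print(nm,a,sa,b,sb)
    print(tri(ray("top",*a),ray("scene",*b)),plane("top",*a,z),plane("scene",*b,z-.01))
for nm,u,v,z in(("A",229,197,.045),("B",268,190,.045),("nut",300,178,.026),("mk1",248,293,.01),("mk2",308,276,.01),("ch1",212,175,.01),("ch2",285,164,.01),("c1",207,226,.01),("c2",216,278,.01),("c3",351,240,.01),("c4",338,190,.01)):
    print(nm,plane("top",u,v,z).round(3))
# bridge outline
m=cv2.resize(T[170:300,190:370],None,fx=4,fy=4,interpolation=cv2.INTER_CUBIC);cv2.imwrite("pics/c.png",m)
E
```

```text
knob [309.10638298 219.0212766 ] [303 209  17  16  47] [311.58974359 200.70512821] [305 194  15  11  78]
(array([0.50023936, 0.15804827, 0.11478812]), np.float64(0.0017858717471196733)) [0.49873434 0.15796308 0.12      ] [0.50549615 0.15430313 0.11      ]
handle [263.61538462 233.55769231] [258 228  12  12  52] [288.41836735 245.82653061] [283 237  12  16  98]
(array([0.48085805, 0.2339326 , 0.04858713]), np.float64(0.0006107719994882756)) [0.47890414 0.23428704 0.065     ] [0.47540433 0.23805617 0.055     ]
A [0.548 0.301 0.045]
B [0.564 0.228 0.045]
nut [0.594 0.167 0.026]
mk1 [0.373 0.26  0.01 ]
mk2 [0.408 0.148 0.01 ]
ch1 [0.599 0.338 0.01 ]
ch2 [0.626 0.195 0.01 ]
c1 [0.498 0.343 0.01 ]
c2 [0.4   0.321 0.01 ]
c3 [0.478 0.065 0.01 ]
c4 [0.576 0.09  0.01 ]
```

View pics/c.png

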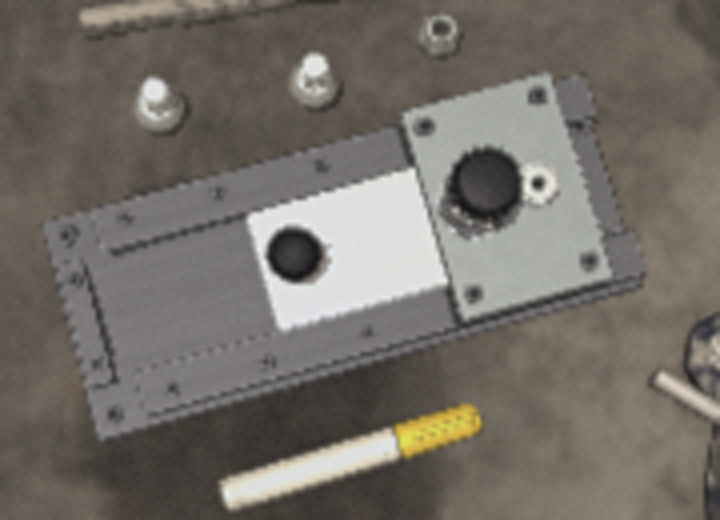

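The crop shows the knob's top face at crop pixel (487,183) and the handle's top at (294,254). The jig's long axis points at about 107° in world axes.

```bash
cat >>h.py <<'E'
from scipy.spatial.transform import Rotation as Ro
def to(p,yaw,tool=.155):
    """tool-frame rotvec (rad) and shift (cm) to put grasp point at p, tool down"""
    s=arm.observe();R=Ro.from_euler("xyz",s["ee_rot"],degrees=True)
    G=Ro.from_euler("xyz",[180,0,yaw],degrees=True)
    print("state",s["t"],s["position"].round(4),s["ee_rot"].round(2),"F",s["contact_force"].round(2),"M",s["moment"].round(3),"j",s["joints"].round(1),s["opening"].round(3),s["grasp_force"])
    print("rotvec",(R.inv()*G).as_rotvec().round(4),"shift cm",(R.inv().apply(np.array(p)+[0,0,tool]-s["position"])*100).round(2))
E
python3 - <<'E'
from h import *
f=lambda x,y:(190+(x+.5)/4-.5,170+(y+.5)/4-.5)
k=f(487,183);h=f(294,254)
K=plane("top",*k,.125);H=plane("top",*h,.071);print(K,H,np.linalg.norm((H-K)[:2]),np.degrees(np.arctan2(*(H-K)[1::-1])))
print("post",tri(ray("top",548,385),ray("scene",525,97)),tri(ray("top",430,340),ray("scene",468,130)))
to([.501,.155,.24],137)
E
```

```text
[0.50428468 0.15468335 0.125     ] [0.47886655 0.23523629 0.071     ] 0.08446808805065029 107.51286825742983
post (array([ 0.27580162, -0.10037607,  0.34414409]), np.float64(0.010664648011988496)) (array([0.30994162, 0.0165901 , 0.30596973]), np.float64(0.01719577133125132))Traceback (most recent call last):
  File "<stdin>", line 6, in <module>
  File "h.py", line 22, in to
    print("state",s["t"],s["position"].round(4),s["ee_rot"].round(2),"F",s["contact_force"].round(2),"M",s["moment"].round(3),"j",s["joints"].round(1),s["opening"].round(3),s["grasp_force"])
                                                                                                                                                       ^^^^^^^^^^^^^^^^^^
AttributeError: 'float' object has no attribute 'round'
```

```bash
sed -i 's/s\["opening"\].round(3)/round(s["opening"],3)/' h.py; python3 - <<'E'
from h import *
print("post low",tri(ray("top",430,343),ray("scene",465,190)))
to([.121,-.511,.40],13.3)
to([.47,-.22,.40],80)
to([.5043,.1547,.40],137)
E
```

```text
post low (array([ 0.29869291, -0.02728863,  0.17427505]), np.float64(0.009624547953098197))
state 0.1 [ 0.1206 -0.5108  0.4036] [-1.7988e+02 -1.0000e-02  1.3280e+01] F [ 0.05 -0.14 -0.43] M [0.033 0.021 0.006] j [-84.    2.8   5.6  92.9  -0.   82.7] 0.999 0.0
rotvec [-0.0022 -0.0003 -0.0003] shift cm [  0.04   0.   -15.14]
state 0.1 [ 0.1206 -0.5108  0.4036] [-1.7988e+02 -1.0000e-02  1.3280e+01] F [ 0.05 -0.14 -0.43] M [0.033 0.021 0.006] j [-84.    2.8   5.6  92.9  -0.   82.7] 0.999 0.0
rotvec [-0.0018 -0.0015 -1.1644] shift cm [ 40.69 -20.3  -15.08]
state 0.1 [ 0.1206 -0.5108  0.4036] [-1.7988e+02 -1.0000e-02  1.3280e+01] F [ 0.05 -0.14 -0.43] M [0.033 0.021 0.006] j [-84.    2.8   5.6  92.9  -0.   82.7] 0.999 0.0
rotvec [-1.0000e-03 -2.5000e-03 -2.1593e+00] shift cm [ 52.64 -55.98 -15.  ]
```

>>> drive_tool:
  commands:
    - [0, 0, -0.1, 0, 0, -5, 6.0]
    - [0, 0, -0.2, 0, 0, -10, 6.0]
    - [0, 0, -0.3, 2, -1, -15, 6.0]
    - [0, 0, -0.45, 6, -3, -15, 6.0]
    - [0, 0, -0.6, 10.5, -5, -15, 6.0]
    - [0, 0, -0.75, 15, -7.5, -15, 6.0]
    - [0, 0, -0.9, 19.5, -9.7, -15, 6.0]
    - [0, 0, -1.0, 24, -12, -15, 6.0]
  newtons: 30

```text
t: 0.9
position: [0.3262, -0.339, 0.5543]
ee_rot: [-180.0, -0.0, 70.8]
contact_force: [1.2, -0.4, 0.9]
opening: 0.703
grasp_force: 0.0
```

```bash
python3 - <<'E'
from h import *
to([.47,-.22,.40],80)
to([.5043,.1547,.40],137)
E
```

```text
state 0.9 [ 0.3262 -0.339   0.5543] [-1.7998e+02 -2.0000e-02  7.0830e+01] F [ 1.16 -0.38  0.95] M [-0.044 -0.03  -0.045] j [-54.3   0.2  20.7 110.5   0.   54.9] 0.703 0.0
rotvec [-0.0003 -0.0003 -0.16  ] shift cm [15.96  9.68 -0.07]
state 0.9 [ 0.3262 -0.339   0.5543] [-1.7998e+02 -2.0000e-02  7.0830e+01] F [ 1.16 -0.38  0.95] M [-0.044 -0.03  -0.045] j [-54.3   0.2  20.7 110.5   0.   54.9] 0.703 0.0
rotvec [-1.0000e-04 -4.0000e-04 -1.1549e+00] shift cm [52.48  0.61 -0.06]
```

>>> drive_tool:
  commands:
    - [0, 0, -0.1, 4, 2.4, 0, 6.0]
    - [0, 0, -0.2, 8, 4.8, 0, 6.0]
    - [0, 0, -0.3, 12, 7, 0, 6.0]
    - [0, 0, -0.4, 16.5, 8, 0, 6.0]
    - [0, 0, -0.5, 21, 8, 0, 6.0]
    - [0, 0, -0.65, 25.5, 7, 0, 6.0]
    - [0, 0, -0.8, 30, 6, 0, 6.0]
    - [0, 0, -0.95, 34.5, 5, 0, 6.0]

```text
t: 1.7
position: [0.487, -0.0298, 0.5541]
ee_rot: [-180.0, -0.0, 125.4]
contact_force: [0.7, 0.2, 0.0]
opening: 0.705
grasp_force: 0.0
```

```bash
python3 - <<'E'
from h import *
to([.5043,.1547,.40],137)
to([.5043,.1547,.20],137)
E
```

```text
state 1.7 [ 0.487  -0.0298  0.5541] [-1.7996e+02 -5.0000e-02  1.2536e+02] F [0.73 0.16 0.03] M [ 0.033 -0.019 -0.031] j [-11.4   2.9  23.4 110.6   0.   43.3] 0.705 0.0
rotvec [-0.0006 -0.0009 -0.2032] shift cm [14.04 12.09 -0.09]
state 1.7 [ 0.487  -0.0298  0.5541] [-1.7996e+02 -5.0000e-02  1.2536e+02] F [0.73 0.16 0.03] M [ 0.033 -0.019 -0.031] j [-11.4   2.9  23.4 110.6   0.   43.3] 0.705 0.0
rotvec [-0.0006 -0.0009 -0.2032] shift cm [14.03 12.1  19.91]
```

>>> drive_tool:
  commands:
    - [0, 0, -0.07, 3.5, 3, 0, 6.0]
    - [0, 0, -0.14, 7, 6, 0, 6.0]
    - [0, 0, -0.2, 10.5, 9, 1, 6.0]
    - [0, 0, -0.203, 14, 12.1, 3.5, 6.0]
    - [0, 0, -0.203, 14, 12.1, 8, 6.0]
    - [0, 0, -0.203, 14, 12.1, 12.5, 6.0]
    - [0, 0, -0.203, 14, 12.1, 16, 6.0]
    - [0, 0, -0.203, 14, 12.1, 16, 6.0]

```text
t: 2.5
position: [0.5031, 0.1523, 0.3858]
ee_rot: [-179.2, -0.6, 136.7]
contact_force: [-0.4, -0.1, -1.3]
opening: 0.702
grasp_force: 0.0
```

```bash
python3 - <<'E'
from h import *
P=arm.camera_params("wrist");to([.5043,.1547,.115],137)
I=arm.snapshot("wrist");cv2.imwrite("pics/w1.png",I)
X=np.array([.5043,.1547,.125]);q=P["camera_matrix"]@(P["R"]@X+P["t"]);print("expected knob px",q[:2]/q[2]); np.save("w1.npy",P,allow_pickle=True)
E
```

```text
state 2.5 [0.5031 0.1523 0.3858] [-179.21   -0.6   136.67] F [-0.36 -0.13 -1.26] M [-0.042  0.015  0.026] j [ 9.5  3.3  4.1 91.8 -0.  52.9] 0.702 0.0
rotvec [-0.0137 -0.0104 -0.0057] shift cm [-0.04  0.41 11.58]
expected knob px [288.475583   217.51948738]
```

View pics/w1.png

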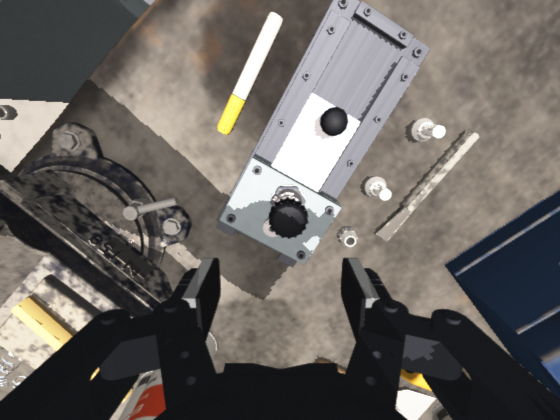

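The wrist picture shows the knob's top at about (289,217), which agrees with the expected (288.5,217.5). I'm going down.

>>> drive_tool:
  commands:
    - [-0.01, -0.01, 0, 0, 0.3, 3, 6.0]
    - [0, 0, 0, 0, 0, 6, 6.0]
    - [0, 0, 0, 0, 0, 8, 6.0]
    - [0, 0, 0, 0, 0, 9, 6.0]
    - [0, 0, 0, 0, 0, 9, 6.0]
    - [0, 0, 0, 0, 0, 9, 6.0]

```text
t: 3.15
position: [0.5067, 0.1525, 0.3073]
ee_rot: [179.8, 0.1, 136.6]
contact_force: [1.0, -0.4, 0.6]
opening: 0.701
grasp_force: 0.0
```

```bash
python3 - <<'E'
from h import *
to([.5043,.1547,.112],137)
E
```

```text
state 3.15 [0.5067 0.1525 0.3073] [1.7981e+02 1.4000e-01 1.3663e+02] F [ 0.99 -0.44  0.57] M [-0.004 -0.026 -0.008] j [ 9.5  3.2 -4.9 81.6  0.  52.9] 0.701 0.0
rotvec [ 0.0032  0.0024 -0.0065] shift cm [ 0.34 -0.02  4.03]
```

>>> drive_tool:
  commands:
    - [0, 0, -0.006, 0.33, 0, 1, 6.0]
    - [0, 0, -0.006, 0.33, 0, 2.5, 6.0]
    - [0, 0, -0.006, 0.33, 0, 4, 6.0]
    - [0, 0, -0.006, 0.33, 0, 4, 6.0]
    - [0, 0, -0.006, 0.33, 0, 4, 6.0]

```text
t: 3.65
position: [0.5027, 0.1546, 0.2633]
ee_rot: [-179.9, -0.1, 137.0]
contact_force: [0.7, 0.0, 0.3]
opening: 0.7
grasp_force: 0.0
```

```bash
python3 - <<'E'
from h import *
to([.5043,.1547,.112],137)
I=arm.snapshot("wrist");cv2.imwrite("pics/w2.png",I)
E
```

```text
state 3.65 [0.5027 0.1546 0.2633] [-1.7987e+02 -9.0000e-02  1.3699e+02] F [0.74 0.04 0.29] M [ 0.01  -0.021 -0.047] j [ 9.8  3.9 -9.2 77.  -0.  52.8] 0.7 0.0
rotvec [-0.0022 -0.0016 -0.0002] shift cm [-0.11  0.12 -0.37]
```

View pics/w2.png

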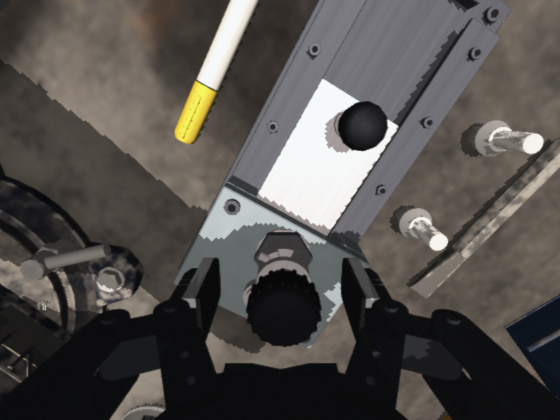

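The knob sits between the fingers: it is at column 284, with the fingers at 200 and 362. I'll make a small correction and close gently.

>>> drive_tool:
  commands:
    - [0, 0, 0, -0.1, 0.1, -0.3, 4.5]
    - [0, 0, 0, -0.1, 0.1, -0.3, 3.6]
    - [0, 0, 0, -0.1, 0.1, -0.3, 3.0]
    - [0, 0, 0, -0.1, 0.1, -0.3, 2.5]
    - [0, 0, 0, -0.1, 0.1, -0.3, 2.5]
    - [0, 0, 0, -0.1, 0.1, -0.3, 2.5]
    - [0, 0, 0, -0.1, 0.1, -0.3, 2.5]
  newtons: 35

```text
t: 4.4
position: [0.5047, 0.1543, 0.2692]
ee_rot: [-180.0, 0.1, 137.0]
contact_force: [-2.2, -2.6, 5.8]
opening: 0.351
grasp_force: 34.1
```

```bash
python3 - <<'E'
from h import *
to([.5043,.1547,.112],137)
E
```

```text
state 4.4 [0.5047 0.1543 0.2692] [-1.7997e+02  1.1000e-01  1.3696e+02] F [-2.19 -2.56  5.81] M [-0.693  0.633 -0.041] j [ 9.7  3.9 -8.6 77.5 -0.1 52.8] 0.351 34.09865319728851
rotvec [-0.0004  0.0018 -0.0007] shift cm [0.06 0.   0.22]
```

>>> drive_tool:
  commands:
    - [0, 0, 0, 0, -0.05, -0.05, 2.5]
    - [0, 0, 0, 0, -0.05, -0.1, 2.5]
    - [0, 0, 0, 0, -0.05, -0.15, 2.5]
    - [0, 0, 0, 0, -0.05, -0.2, 2.5]
    - [0, 0, 0, 0, -0.05, -0.2, 2.5]

```text
t: 4.9
position: [0.5047, 0.1542, 0.2693]
ee_rot: [-180.0, 0.1, 137.0]
contact_force: [1.9, -3.3, -1.2]
opening: 0.353
grasp_force: 34.7
```

```bash
python3 - <<'E'
from h import *
to([.5043,.1547,.112],137)
E
```

```text
state 4.9 [0.5047 0.1542 0.2693] [-1.7999e+02  5.0000e-02  1.3697e+02] F [ 1.87 -3.33 -1.23] M [-0.574 -0.392 -0.01 ] j [ 9.7  3.9 -8.6 77.5 -0.  52.8] 0.353 34.74670350551605
rotvec [-0.0001  0.0009 -0.0006] shift cm [0.06 0.01 0.23]
```

>>> drive_tool:
  commands:
    - [0, 0, 0, -0.05, -0.02, -0.12, 2.5]
    - [0, 0, 0, -0.05, -0.02, -0.25, 2.5]
    - [0, 0, 0, -0.05, -0.02, -0.4, 2.5]
    - [0, 0, 0, -0.05, -0.02, -0.55, 2.5]
    - [0, 0, 0, -0.05, -0.02, -0.7, 2.5]
    - [0, 0, 0, -0.05, -0.02, -0.85, 2.5]
    - [0, 0, 0, -0.05, -0.02, -1.0, 2.5]
    - [0, 0, 0, -0.05, -0.02, -1.0, 2.5]

```text
t: 5.7
position: [0.5048, 0.154, 0.2783]
ee_rot: [-180.0, -0.0, 137.0]
contact_force: [5.1, -1.0, -8.0]
opening: 0.35
grasp_force: 35.3
```

```bash
python3 - <<'E'
from h import *
to([.5043,.1547,.112],137)
E
```

```text
state 5.7 [0.5048 0.154  0.2783] [-1.7998e+02 -4.0000e-02  1.3698e+02] F [ 5.14 -0.97 -7.95] M [-0.227 -1.021  0.018] j [ 9.7  3.7 -7.7 78.6  0.  52.7] 0.35 35.34914195537567
rotvec [-0.0003 -0.0006 -0.0003] shift cm [0.08 0.02 1.13]
```

>>> drive_tool:
  commands:
    - [0, 0, 0, -0.08, 0.03, -0.05, 2.5]
    - [0, 0, 0, -0.08, 0.03, -0.1, 2.5]
    - [0, 0, 0, -0.08, 0.03, -0.15, 2.5]
    - [0, 0, 0, -0.08, 0.03, -0.15, 2.5]

```text
t: 6.1
position: [0.505, 0.1538, 0.2806]
ee_rot: [-180.0, -0.1, 137.0]
contact_force: [3.7, 0.6, -9.8]
opening: 0.349
grasp_force: 35.4
```

>>> drive_tool:
  commands:
    - [0, 0, 0, 0, 0, -0.05, 2.5]
    - [0, 0, 0, 0, 0, -0.05, 2.5]

```text
t: 6.3
position: [0.505, 0.1538, 0.2815]
ee_rot: [-180.0, -0.1, 137.0]
contact_force: [2.3, 1.2, -8.7]
opening: 0.353
grasp_force: 35.4
```

>>> drive_tool:
  commands:
    - [0, 0, 0, 0, 0, -0.05, 2.5]
    - [0, 0, 0, 0, 0, -0.05, 2.5]

```text
t: 6.5
position: [0.505, 0.1538, 0.2821]
ee_rot: [-180.0, -0.1, 137.0]
contact_force: [2.3, 2.7, -9.9]
opening: 0.352
grasp_force: 35.4
```

>>> drive_tool:
  commands:
    - [0, 0, 0, 0, -0.02, -0.05, 2.5]
    - [0, 0, 0, 0, -0.02, -0.05, 2.5]

```text
t: 6.7
position: [0.505, 0.1537, 0.2825]
ee_rot: [180.0, -0.1, 137.0]
contact_force: [1.7, 2.9, -10.3]
opening: 0.348
grasp_force: 35.4
```

>>> drive_tool:
  commands:
    - [0, 0, 0, 0, 0, -0.05, 2.5]
    - [0, 0, 0, 0, 0, -0.05, 2.5]

```text
t: 6.9
position: [0.505, 0.1537, 0.2827]
ee_rot: [-180.0, -0.1, 137.0]
contact_force: [3.0, 2.7, -13.0]
opening: 0.353
grasp_force: 35.6
```

It has come up solid at a lift of about 13.3 mm, so I'm easing off.

>>> drive_tool:
  commands:
    - [0, 0, 0, 0, -0.02, 0.08, 2.5]
    - [0, 0, 0, 0, -0.02, 0.15, 2.5]
    - [0, 0, 0, 0, -0.02, 0.15, 2.5]
    - [0, 0, 0, 0, -0.02, 0.15, 2.5]

```text
t: 7.3
position: [0.5049, 0.1536, 0.282]
ee_rot: [180.0, -0.1, 137.0]
contact_force: [-0.1, 5.1, -8.7]
opening: 0.35
grasp_force: 35.9
```

```bash
python3 - <<'E'
from h import *
to([.5043,.1547,.112],137)
E
```

```text
state 7.3 [0.5049 0.1536 0.282 ] [ 1.7997e+02 -6.0000e-02  1.3700e+02] F [-0.11  5.06 -8.71] M [ 1.033 -0.019  0.055] j [ 9.6  3.6 -7.4 79.   0.1 52.6] 0.35 35.85881531238556
rotvec [ 0.0006 -0.001   0.    ] shift cm [0.12 0.04 1.5 ]
```

>>> drive_tool:
  commands:
    - [0, 0, 0.07, 0.04, 0.05, 0, 2.5]
    - [0, 0, 0.14, 0.04, 0.05, 0, 2.5]
    - [0, 0, 0.21, 0.04, 0.05, 0, 2.5]
    - [0, 0, 0.28, 0.04, 0.05, 0, 2.5]

```text
t: 7.7
position: [0.5052, 0.1541, 0.2821]
ee_rot: [180.0, -0.0, 120.8]
contact_force: [1.5, 5.2, -10.7]
opening: 0.35
grasp_force: 35.8
```

```bash
cat > s.py <<'E'
from h import *
s=arm.observe();R=Ro.from_euler("xyz",s["ee_rot"],degrees=True)
print(s["position"].round(4),"yaw",s["ee_rot"][2].round(2),"Ftool",R.inv().apply(s["contact_force"]).round(1),"Mtool",R.inv().apply(s["moment"]).round(3),"tool-frame offset to vision axis mm",(R.inv().apply(np.array([.5043,.1547,s["position"][2]])-s["position"])*1000).round(1))
E
python3 s.py
```

```text
[0.5052 0.1541 0.2821] yaw 120.79 Ftool [ 3.7  3.9 10.7] Mtool [-0.609  0.693 -0.039] tool-frame offset to vision axis mm [ 1.  -0.5 -0. ]
```

>>> drive_tool:
  commands:
    - [0, 0, 0.07, 0.05, 0.05, 0, 2.5]
    - [0, 0, 0.14, 0.05, 0.05, 0.02, 2.5]
    - [0, 0, 0.21, 0.05, 0.05, 0.02, 2.5]
    - [0, 0, 0.28, 0.05, 0.05, 0.02, 2.5]

```text
t: 8.1
position: [0.5057, 0.1545, 0.282]
ee_rot: [179.9, 0.0, 104.7]
contact_force: [2.3, 4.0, -10.3]
opening: 0.346
grasp_force: 35.8
```

```bash
python3 s.py
```

```text
[0.5057 0.1545 0.282 ] yaw 104.73 Ftool [ 3.3  3.3 10.3] Mtool [-0.498  0.698 -0.019] tool-frame offset to vision axis mm [ 0.5 -1.3 -0. ]
```

>>> drive_tool:
  commands:
    - [0, 0, 0.07, 0.05, 0.05, 0, 2.5]
    - [0, 0, 0.14, 0.05, 0.05, 0, 2.5]
    - [0, 0, 0.21, 0.05, 0.05, 0, 2.5]
    - [0, 0, 0.28, 0.05, 0.05, 0, 2.5]
    - [0, 0, 0.35, 0.05, 0.05, 0, 2.5]

```text
t: 8.6
position: [0.5063, 0.1548, 0.2821]
ee_rot: [179.9, 0.1, 84.7]
contact_force: [2.3, 2.2, -9.8]
opening: 0.352
grasp_force: 35.8
```

```bash
python3 s.py
```

```text
[0.5063 0.1548 0.2821] yaw 84.65 Ftool [2.5 2.1 9.8] Mtool [-0.41   0.673 -0.012] tool-frame offset to vision axis mm [-0.3 -2.  -0. ]
```

>>> drive_tool:
  commands:
    - [0, 0, 0.05, 0.03, 0.03, 0, 2.5]
    - [0, 0, 0.1, 0.03, 0.03, 0, 2.5]
    - [0, 0, 0.15, 0.03, 0.03, 0, 2.5]
    - [0, 0, 0.15, 0.03, 0.03, 0, 2.5]

```text
t: 9.0
position: [0.5066, 0.1549, 0.2821]
ee_rot: [179.9, 0.1, 76.2]
contact_force: [3.5, 0.5, -8.7]
opening: 0.348
grasp_force: 35.8
```

```bash
python3 s.py
```

```text
[0.5066 0.1549 0.2821] yaw 76.21 Ftool [1.4 3.3 8.7] Mtool [-0.426  0.426  0.047] tool-frame offset to vision axis mm [-0.8 -2.2 -0. ]
```

>>> drive_tool:
  commands:
    - [0, 0, 0.03, 0.0, 0.03, 0, 2.5]
    - [0, 0, 0.06, 0.0, 0.03, 0, 2.5]
    - [0, 0, 0.06, 0, 0.03, 0, 2.5]

```text
t: 9.3
position: [0.5068, 0.1549, 0.2819]
ee_rot: [179.9, 0.1, 72.7]
contact_force: [4.0, -0.6, -8.7]
opening: 0.352
grasp_force: 35.8
```

```bash
python3 s.py
```

```text
[0.5068 0.1549 0.2819] yaw 72.75 Ftool [0.6 4.  8.7] Mtool [-0.822  0.094 -0.014] tool-frame offset to vision axis mm [-1.  -2.3 -0. ]
```

>>> drive_tool:
  commands:
    - [0, 0, 0.03, -0.02, 0.03, 0, 2.5]
    - [0, 0, 0.06, -0.02, 0.03, 0, 2.5]
    - [0, 0, 0.06, -0.02, 0.03, 0, 2.5]

```text
t: 9.6
position: [0.507, 0.1548, 0.2818]
ee_rot: [179.9, 0.0, 69.3]
contact_force: [5.3, -1.5, -9.1]
opening: 0.35
grasp_force: 35.8
```

```bash
python3 s.py
```

```text
[0.507  0.1548 0.2818] yaw 69.25 Ftool [0.4 5.5 9.1] Mtool [-1.109  0.108 -0.022] tool-frame offset to vision axis mm [-1.  -2.5 -0. ]
```

>>> drive_tool:
  commands:
    - [0, 0, 0.03, 0, 0.08, 0, 2.5]
    - [0, 0, 0.05, 0, 0.08, 0, 2.5]
    - [0, 0, 0.05, 0, 0.08, 0, 2.5]

```text
t: 9.9
position: [0.5074, 0.1547, 0.2815]
ee_rot: [180.0, 0.0, 66.4]
contact_force: [3.6, -1.3, -10.2]
opening: 0.346
grasp_force: 35.8
```

```bash
python3 s.py
```

```text
[0.5074 0.1547 0.2815] yaw 66.45 Ftool [ 0.3  3.9 10.2] Mtool [-0.861  0.066 -0.061] tool-frame offset to vision axis mm [-1.2 -2.8 -0. ]
```

>>> drive_tool:
  commands:
    - [0, 0, 0.02, 0, 0.03, 0, 2.5]
    - [0, 0, 0.04, 0, 0.03, 0, 2.5]
    - [0, 0, 0.04, 0, 0.03, 0, 2.5]

```text
t: 10.2
position: [0.5075, 0.1546, 0.2815]
ee_rot: [180.0, 0.0, 64.2]
contact_force: [2.8, -2.2, -9.1]
opening: 0.349
grasp_force: 35.8
```

```bash
python3 s.py;python3 s.py
```

```text
[0.5075 0.1546 0.2815] yaw 64.17 Ftool [-0.7  3.4  9.1] Mtool [-0.874  0.073 -0.013] tool-frame offset to vision axis mm [-1.3 -2.9  0. ]
[0.5075 0.1546 0.2815] yaw 64.17 Ftool [-0.7  3.4  9.1] Mtool [-0.874  0.073 -0.013] tool-frame offset to vision axis mm [-1.3 -2.9  0. ]
```

>>> drive_tool:
  commands:
    - [0, 0, 0, 0, 0.03, 0.05, 2.5]
    - [0, 0, 0, 0, 0.03, 0.1, 2.5]
    - [0, 0, 0, 0, 0.03, 0.15, 2.5]
    - [0, 0, 0, 0, 0.03, 0.15, 2.5]

```text
t: 10.6
position: [0.5076, 0.1546, 0.2798]
ee_rot: [-180.0, 0.0, 64.2]
contact_force: [2.8, -1.8, -8.6]
opening: 0.354
grasp_force: 35.9
```

```bash
python3 s.py
```

```text
[0.5076 0.1546 0.2798] yaw 64.22 Ftool [-0.4  3.3  8.6] Mtool [-0.638 -0.153  0.019] tool-frame offset to vision axis mm [-1.3 -3.   0. ]
```

The plunger is going down into the notch: it is 2.9 mm below the roof with the spring load still on the fingers.

>>> drive_tool:
  commands:
    - [0, 0, 0, 0, 0.03, 0.05, 2.5]
    - [0, 0, 0, 0, 0.03, 0.1, 2.5]
    - [0, 0, 0, 0, 0.03, 0.15, 2.5]
    - [0, 0, 0, 0, 0.03, 0.15, 2.5]

```text
t: 11.0
position: [0.5078, 0.1545, 0.2782]
ee_rot: [-179.9, 0.0, 64.2]
contact_force: [1.0, -1.7, -8.6]
opening: 0.351
grasp_force: 35.9
```

```bash
python3 s.py
```

```text
[0.5078 0.1545 0.2782] yaw 64.22 Ftool [-1.1  1.7  8.6] Mtool [-0.226 -0.24  -0.007] tool-frame offset to vision axis mm [-1.3 -3.2  0. ]
```

>>> drive_tool:
  commands:
    - [0, 0, 0, 0, 0.02, 0.05, 2.5]
    - [0, 0, 0, 0, 0.02, 0.05, 2.5]

```text
t: 11.2
position: [0.5078, 0.1545, 0.2781]
ee_rot: [-179.9, 0.0, 64.2]
contact_force: [-0.9, -1.9, -6.7]
opening: 0.349
grasp_force: 36.1
```

>>> drive_tool:
  commands:
    - [0, 0, 0, 0, 0, 0.05, 2.5]
    - [0, 0, 0, 0, 0, 0.05, 2.5]

```text
t: 11.4
position: [0.5078, 0.1545, 0.2779]
ee_rot: [-179.9, 0.0, 64.2]
contact_force: [-3.1, -1.5, -3.8]
opening: 0.35
grasp_force: 36.3
```

It came up solid at 4.5 mm below the roof, so the pin rests in the notch. I'm unloading it and then opening the fingers.

>>> drive_tool:
  commands:
    - [0, 0, 0, -0.03, -0.04, 0.06, 2.5]
    - [0, 0, 0, -0.03, -0.04, 0.08, 2.5]
    - [0, 0, 0, -0.03, -0.04, 0.08, 2.5]

```text
t: 11.7
position: [0.5076, 0.1544, 0.2776]
ee_rot: [180.0, -0.0, 64.2]
contact_force: [-4.7, -1.5, 1.1]
opening: 0.352
grasp_force: 36.8
```

```bash
python3 s.py
```

```text
[0.5076 0.1544 0.2776] yaw 64.23 Ftool [-3.4 -3.6 -1.1] Mtool [ 0.923 -0.607 -0.011] tool-frame offset to vision axis mm [-1.2 -3.1 -0. ]
```

>>> drive_tool:
  commands:
    - [0, 0, 0, -0.08, -0.1, 0.06, 3.2]
    - [0, 0, 0, -0.08, -0.1, 0.06, 3.6]
    - [0, 0, 0, -0.08, -0.1, 0.06, 4.5]
    - [0, 0, 0, -0.08, -0.1, 0.06, 6.0]
    - [0, 0, 0, -0.08, -0.1, 0.06, 6.0]
    - [0, 0, 0, -0.08, -0.1, 0.06, 6.0]

```text
t: 12.3
position: [0.5067, 0.154, 0.2762]
ee_rot: [180.0, -0.0, 64.2]
contact_force: [0.4, -0.1, -0.1]
opening: 0.703
grasp_force: 0.0
```

```bash
python3 s.py; python3 - <<'E'
from h import *
I=arm.snapshot("wrist");cv2.imwrite("pics/w3.png",I)
E
```

```text
[0.5067 0.154  0.2762] yaw 64.21 Ftool [0.1 0.4 0.1] Mtool [ 0.011 -0.015 -0.018] tool-frame offset to vision axis mm [-0.4 -2.4 -0. ]
```

View pics/w3.png

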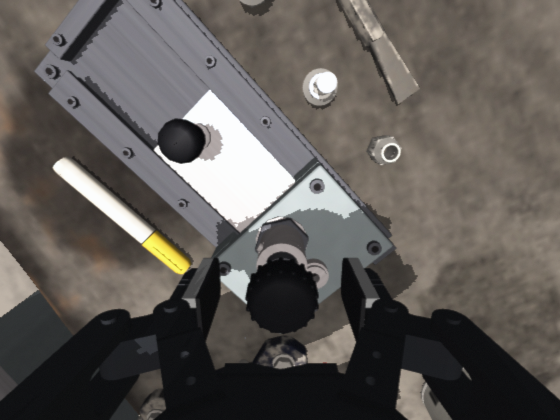

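The picture shows the knob clear between the open fingers at about (283,297), the same size as before with the TCP 13 mm higher, so it has stayed up. I'm retreating upwards and checking with the fixed cameras.

>>> drive_tool:
  commands:
    - [0, 0, 0, 0, 0, -3, 6.0]
    - [0, 0, 0, 0, 0, -6, 6.0]
    - [0, 0, -0.1, 0, 0, -9, 6.0]
    - [0, 0, -0.25, 0, 0, -12, 6.0]
    - [0, 0, -0.4, 0, 0, -12, 6.0]
    - [0, 0, -0.55, 0, 0, -12, 6.0]
    - [0, 0, -0.7, 0, 0, -12, 6.0]
    - [0, 0, -0.76, 0, 0, -12, 5.0]

```text
t: 13.15
position: [0.5066, 0.154, 0.3962]
ee_rot: [180.0, 0.0, 108.0]
contact_force: [-0.5, -0.2, -0.3]
opening: 0.592
grasp_force: 0.0
```

```bash
python3 - <<'E'
from h import *
to([.4789,.2352,.15],107.5)
P=arm.camera_params("wrist");I=arm.snapshot("wrist");cv2.imwrite("pics/w4.png",I);S=arm.snapshot("scene")
for nm,X in(("knob",[.5043,.1547,.135]),("handle",[.4789,.2352,.071])):
    q=P["camera_matrix"]@(P["R"]@X+P["t"]);print(nm,q[:2]/q[2])
b,sb=dark(S,312,196,13);print(b,sb,"before [311.6 200.7] [305 194 15 11 78]")
cv2.imwrite("pics/s4.png",cv2.resize(np.hstack([cv2.imread("pics/scene0.png")[180:270,270:350],S[180:270,270:350]]),None,fx=4,fy=4))
E
```

```text
state 13.15 [0.5066 0.154  0.3962] [179.98   0.   107.99] F [-0.46 -0.17 -0.32] M [ 0.028 -0.001 -0.015] j [ 9.7  3.3  5.3 92.   0.  81.7] 0.592 0.0
rotvec [0.0003 0.     0.0085] shift cm [ 8.58 -0.13  9.12]
knob [277.84802823 213.2085058 ]
handle [278.86707883 100.59625478]
[312.61 195.52] [305 189  15  13 100] before [311.6 200.7] [305 194 15 11 78]
```

View pics/w4.png

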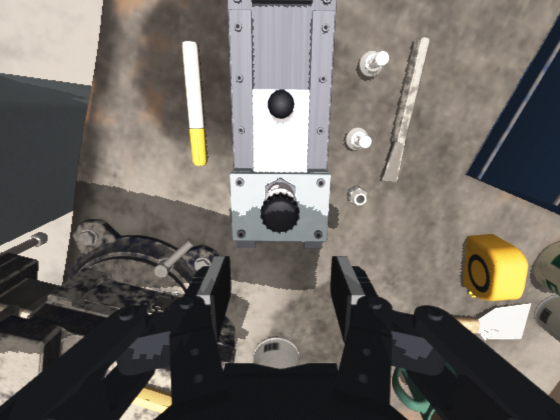

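View pics/s4.png

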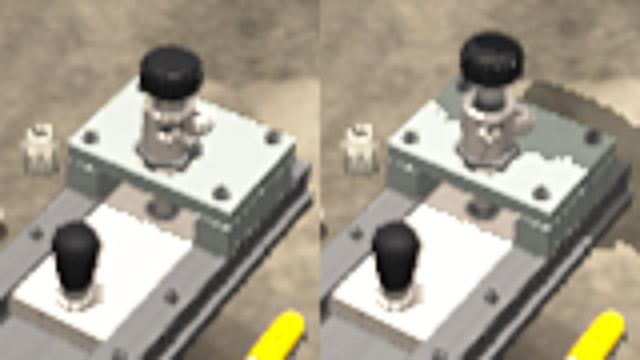

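The knob stands up by itself (scene row 195.5, against 200.7 before), and the shuttle hasn't moved. In the wrist picture the handle is at (281,103), so I'm going there.

>>> drive_tool:
  commands:
    - [0, 0, 0.008, 4, 0, 0, 5.0]
    - [0, 0, 0.008, 8, 0, 2, 5.0]
    - [0, 0, 0.008, 8.5, 0, 6, 5.0]
    - [0, 0, 0.008, 8.5, 0, 9.5, 5.0]
    - [0, 0, 0.008, 8.5, 0, 12, 5.0]
    - [0, 0, 0.008, 8.5, 0, 13, 5.0]
    - [0, 0, 0.008, 8.5, 0, 13, 5.0]

```text
t: 13.95
position: [0.4799, 0.2347, 0.2643]
ee_rot: [-179.8, 0.0, 107.3]
contact_force: [-0.4, -0.1, -0.1]
opening: 0.588
grasp_force: 0.0
```

```bash
python3 - <<'E'
from h import *
to([.480,.2341,.056],107.5)
P=arm.camera_params("wrist");I=arm.snapshot("wrist");cv2.imwrite("pics/w5.png",I)
q=P["camera_matrix"]@(P["R"]@np.array([.480,.2345,.071])+P["t"]);q=q[:2]/q[2];print(q)
c,s=dark(I,int(q[0]),int(q[1]),45,45);print(c,s,plane("wrist",*c,.071,P))
E
```

```text
state 13.95 [0.4799 0.2347 0.2643] [-1.7979e+02  1.0000e-02  1.0726e+02] F [-0.36 -0.07 -0.12] M [-0.017  0.049  0.018] j [18.9  5.1 -7.8 77.3 -0.  91.6] 0.588 0.0
rotvec [-0.0037  0.0001 -0.0043] shift cm [-0.06  0.02  5.33]
[282.04961375 252.94586154]
[282.97310686 246.15145081] [ 263  222   41   47 1413] [0.47924652 0.23866441 0.071     ]
```

View pics/w5.png

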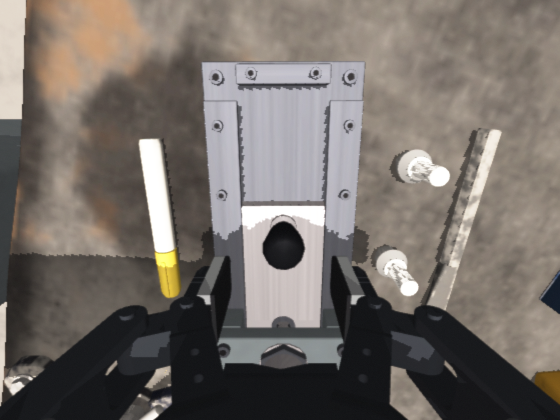

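The handle is at (283,248), centred between the fingers (columns 215 and 350). I'm descending.

>>> drive_tool:
  commands:
    - [0, 0, 0, 0, 0, 2, 5.0]
    - [0, 0, 0, 0, 0, 4, 5.0]
    - [0, 0, 0, 0, 0, 5.2, 5.0]
    - [0, 0, 0, 0, 0, 5.2, 5.0]
    - [0, 0, 0, 0, 0, 5.2, 5.0]

```text
t: 14.5
position: [0.4812, 0.235, 0.2154]
ee_rot: [179.9, -0.0, 107.3]
contact_force: [0.6, 0.5, 0.1]
opening: 0.582
grasp_force: 0.0
```

>>> drive_tool:
  commands:
    - [0, 0, 0, 0, 0, 0, 3.5]
    - [0, 0, 0, 0, 0, 0, 2.8]
    - [0, 0, 0, 0, 0, 0, 2.0]
    - [0, 0, 0, 0, 0, 0, 2.0]
    - [0, 0, 0, 0, 0, 0, 2.0]
    - [0, 0, 0, 0, 0, 0, 2.0]
  newtons: 40

```text
t: 15.1
position: [0.4806, 0.235, 0.2155]
ee_rot: [180.0, 0.0, 107.3]
contact_force: [-2.7, -1.3, 5.5]
opening: 0.268
grasp_force: 39.7
```

```bash
python3 s.py
```

```text
[0.4806 0.235  0.2155] yaw 107.31 Ftool [-0.4 -3.  -5.5] Mtool [ 0.652 -0.006  0.027] tool-frame offset to vision axis mm [-83.7  -1.3   0. ]
```

>>> drive_tool:
  commands:
    - [0, 0, 0, 0.5, -0.05, -0.1, 2.0]
    - [0, 0, 0, 1.2, -0.05, -0.1, 2.0]
    - [0, 0, 0, 2.2, -0.05, -0.1, 2.0]
    - [0, 0, 0, 3.2, -0.05, -0.1, 2.0]
    - [0, 0, 0, 4.2, -0.05, -0.1, 2.0]
    - [0, 0, 0, 5.2, -0.05, -0.1, 2.0]
    - [0, 0, 0, 6.2, -0.05, -0.1, 2.0]
    - [0, 0, 0, 7.0, -0.05, -0.1, 2.0]

```text
t: 15.9
position: [0.4592, 0.3028, 0.2155]
ee_rot: [179.9, -0.0, 107.3]
contact_force: [1.7, -3.8, 3.8]
opening: 0.268
grasp_force: 39.9
```

```bash
python3 s.py
```

```text
[0.4592 0.3028 0.2155] yaw 107.34 Ftool [-4.2  0.5 -3.8] Mtool [-0.182 -0.748  0.034] tool-frame offset to vision axis mm [-1.548e+02 -1.100e+00 -1.000e-01]
```

>>> drive_tool:
  commands:
    - [0, 0, 0, 0.3, 0, 0, 2.0]
    - [0, 0, 0, 0.6, 0, 0, 2.0]
    - [0, 0, 0, 0.85, 0, 0, 2.0]
    - [0, 0, 0, 1.0, 0, 0, 2.0]
    - [0, 0, 0, 1.1, 0, 0, 2.0]
    - [0, 0, 0, 1.1, 0, 0, 2.0]

```text
t: 16.5
position: [0.4565, 0.3116, 0.2155]
ee_rot: [179.9, 0.1, 107.3]
contact_force: [2.3, -4.8, 5.3]
opening: 0.266
grasp_force: 40.1
```

```bash
python3 s.py
```

```text
[0.4565 0.3116 0.2155] yaw 107.27 Ftool [-5.2  0.8 -5.3] Mtool [-0.27  -0.962 -0.036] tool-frame offset to vision axis mm [-164.1   -1.     0.3]
```

>>> drive_tool:
  commands:
    - [0, 0, 0, 0.1, 0, 0, 2.0]
    - [0, 0, 0, 0.2, 0, 0, 2.0]
    - [0, 0, 0, 0.2, 0, 0, 2.0]

```text
t: 16.8
position: [0.4563, 0.3123, 0.2155]
ee_rot: [180.0, 0.3, 107.2]
contact_force: [4.1, -8.9, 6.5]
opening: 0.264
grasp_force: 40.1
```

```bash
python3 s.py
```

```text
[0.4563 0.3123 0.2155] yaw 107.2 Ftool [-9.8  1.3 -6.4] Mtool [-0.276 -1.835 -0.031] tool-frame offset to vision axis mm [-164.8   -0.8    1. ]
```

It's against the end stop: 81 mm of travel, with the force rising to 9.8 N. I'm easing off, letting go and retreating.

>>> drive_tool:
  commands:
    - [0, 0, 0, -0.15, 0, 0, 2.0]
    - [0, 0, 0, -0.15, 0, 0, 2.6]
    - [0, 0, 0, -0.15, 0, 0, 3.5]
    - [0, 0, 0, -0.15, 0, 0, 5.0]
    - [0, 0, 0, -0.15, 0, 0, 5.0]
    - [0, 0, 0, -0.15, 0, 0, 5.0]

```text
t: 17.4
position: [0.4554, 0.3128, 0.2145]
ee_rot: [-179.9, -0.0, 107.3]
contact_force: [1.1, -0.3, 0.8]
opening: 0.587
grasp_force: 0.0
```

>>> drive_tool:
  commands:
    - [0, 0, 0, 0, 0, -2, 5.0]
    - [0, 0, 0, 0, 0, -6, 5.0]
    - [0, 0, 0, 0, 0, -10, 5.0]
    - [0, 0, 0, 0, 0, -14, 5.0]
    - [0, 0, 0, 0, 0, -18, 5.0]
    - [0, 0, 0, 0, 0, -18, 5.0]

```text
t: 18.0
position: [0.4567, 0.3133, 0.4027]
ee_rot: [179.3, -0.2, 107.3]
contact_force: [0.2, 1.1, 0.5]
opening: 0.583
grasp_force: 0.0
```

```bash
python3 s.py; python3 - <<'E'
from h import *
P=arm.camera_params("wrist");I=arm.snapshot("wrist");cv2.imwrite("pics/w6.png",I)
d=np.array([np.cos(np.radians(107.4)),np.sin(np.radians(107.4))])
for off in(.0,.165):
    X=np.r_[np.array([.5043,.1547])+off*d,.135 if off==0 else .071];q=P["camera_matrix"]@(P["R"]@X+P["t"]);print(q[:2]/q[2])
S=arm.snapshot("scene");print(dark(S,312,196,13))
E
```

```text
[0.4567 0.3133 0.4027] yaw 107.32 Ftool [ 1.   0.6 -0.5] Mtool [-0.024  0.019 -0.045] tool-frame offset to vision axis mm [-165.6   -1.8   -0.5]
[275.15000394 378.35130209]
[274.21406827 193.88226884]
(array([312.05882353, 197.88235294]), array([305, 193,  15,   9,  68], dtype=int32))
```

View pics/w6.png

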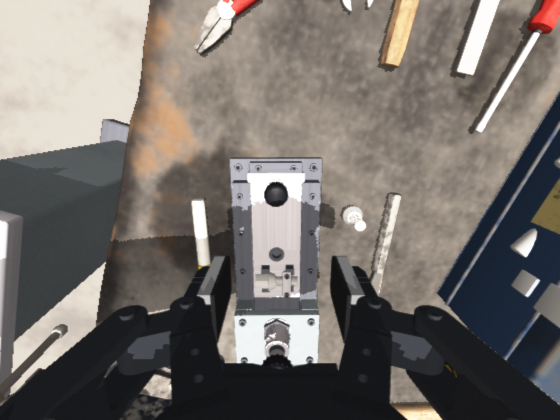

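The handle is at (276,194), where (274,194) was expected for fully out. The dark-mask reading of the knob has changed, so I'm checking its outline numerically.

```bash
python3 - <<'E'
from h import *
S=arm.snapshot("scene");A=cv2.imread("pics/scene0.png")
B=cv2.resize(cv2.imread("pics/s4.png"),None,fx=.25,fy=.25,interpolation=cv2.INTER_AREA)[:,80:]
for u in(308,312,316):
  for n,M,o in(("down",A,(0,0)),("up",B,(270,180)),("now",S,(0,0))):
    print(u,n,M[184-o[1]:216-o[1],u-o[0]].max(1))
E
```

```text
308 down [171 166 159 149 152 146 139 136  92  51  56  59  59  59  46  34  28  25
  20   8 102 127 125 175 223 185 132 139 142 145 145 144]
308 up [176 173 166 160 125  65  46  57  62  61  54  43  34  28  26  23  41 103
 154 171 146 108 115 222 244 189 139 139 147 152 151 151]
308 now [178 173 166 162 127  71  58  61  61  60  55  46  35  28  26  20  40 201
 213 180 144  93  88 255 255 186 133 141 143 148 152 151]
312 down [145 160 157 143 143 150 139  90  52  55  59  59  59  56  88  79  37  28
  27  25  19  75 117 118 181 178 128  80  57 165 246 198]
312 up [154 168 165 125  65  36  36  38  51  63  82  77  49  34  26  27  25  42
 104 134 133 109  70  62 163 212 177 121 108 156 213 188]
312 now [152 168 169 132  75  55  61  62  62  58  87  79  45  30  26  30  25  34
 110 139 138 113  68  41 173 224 182 110  77 135 241 210]
316 down [146 138 142 143 139 137 132 132  96  50  56  59  58  63  47  37  31  24
  23  13  78 134 157 194 183 129 110 111 109 156 196 167]
316 up [151 147 150 150 112  54  34  35  38  53  65  59  49  37  26  24  27 101
 163 174 161 149 153 187 183 142 118 114 117 120 120 120]
316 now [152 143 150 157 120  67  56  59  60  62  65  55  52  42  27  29  18 102
 173 180 162 147 148 200 190 134 115 116 119 118 119 119]
```

The knob's outline matches the "up" state, so only the lighting had changed. I'm handing the job in.

```bash
python3 -c "
from plant import arm
print(arm.job_done())"
```

```text
the job is handed in; nothing more can be done
None
```

The job is handed in at about 18 s: the plunger rests up in its notch, the shuttle is out against its end stop, and the robot is clear; no verdict was shown, and I made no separate final check of the loose parts.

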